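Clear the pastry display bay and close its front panel

ROBOT

A 6-joint arm with a two-finger parallel gripper is mounted at the origin on the work surface. World frame = base frame: x ahead of the robot, y to its left, z up, the work surface at z = 0. Lengths are in mm, angles in rad, forces in N, time in s.
With the tool pointing down it reaches from about 400 to 925 mm from the base axis. Payload 12.5 kg.
Tool frame: the origin (TCP) lies where the fingers leave the gripper's body, on its centre line; the fingertips stand 78 mm ahead of it and the grasp point (between the pads) lies 59 mm ahead of it (env.tip_extent is the distance from the TCP to the fingertips, in mm); z points along the fingers, y is the direction in which the jaws open and shut (so a half turn about z gives the same grasp; the last joint's range is limited). The gripper opens to 95 mm and grips with 3 to 60 N. Pads are 20 mm wide; open, the fingers measure 119 mm over their backs; the gripper's body (75 mm by 180 mm) begins 59 mm behind the grasp point.
Start: joints at [1.216, 0.491, 1.559, -0, 1.092, -0.106], TCP at [153.88, 605.771, 292.261] pointing down, gripper open.
Joint ranges: [-3.1, 3.1], [-0.84, 2.19], [0.05, 2.79], [-1.13, 4.28], [0.06, 2.93], [-2.69, 2.69]. Speed limits (rad/s): [2.22, 2.22, 2.79, 3.14, 3.14, 3.14].

INTERFACE

Orientations are given as [roll, pitch, yaw] about the fixed x, y, z axes, in that order (R = Rz(yaw) Ry(pitch) Rx(roll)).
In Python, from cell import env gives the robot as it stands. The module is installed in compiled form; this text tells all that it offers.
- The arm moves only by the tool play_rows, never from a script. Its argument "targets" is a list of rows, each an object with "linear": the shift along the tool's x, y, z in mm, a list of three; "turn": the turn about the tool's z in rad. A call has 1 to 20 rows; each row is the pose to reach, as a shift and turn from the pose commanded when the call began, along the tool's axes at that moment; what a row does not reach only later rows make up. A row lasts 1/8 s, in which the tool goes at most 62.5 mm and 10.7 degrees, less where a joint would pass 70% of its speed; a pose out of reach is approached as far as the arm can. A call with a gripper value outside its range is refused whole. "hand" is the finger opening in mm, from 0 to 95.1, set as the call begins (left out, the last holds). The fingers move at their own pace and stop on an object; the grip force is fixed at half the most. Time passes only in rows, so rows that repeat a pose let the fingers close. It gives the time, the measured TCP pose, the force and the opening at its end, in the units of the state.
- env.state(): the state, without advancing time (a new reading comes with each control period).
- env.read_camera(name): name is "side" or "top" or "wrist"; returns (picture, depth): 384x512x3 uint8, red, green, blue; 384x512 float32, mm along the optical axis (not along the pixel's ray), 0 where there is no reading.
- env.camera_params(name): a dict with "fx", "fy", "cx", "cy" (pixels), "R" (3x3) and "t" (3): a world point X has camera coordinates R X + t. Camera axes: x right, y down, z forward; pixel columns grow to the right and rows downward; lengths in mm; the calibration is good to about 2 mm. The wrist camera is an equidistant fisheye: a pixel r from the principal point sees the ray r / f radians off the axis. A picture is of the moment at which its call begins: read the wrist's pose just before it. camera_params takes no time and is no camera call; for the wrist camera it gives the pose at the moment of the call.
- env.job_done(): hands the job in, once; it reports no verdict.
The state is a dict: "t": time; "joints": joint angles; "qvel": joint speeds; "tau": joint torques, N m; "eef_pos": TCP position; "tcp_rot": TCP orientation; "ft_force": force on the tool from outside, world axes, zero at the start; "moment": the same for the moment, N m; "opening": opening from 0.0 (shut) to 1.0 (fully open).
Only numpy, scipy, OpenCV 4.12 (cv2) and the standard library are available. Lean on these libraries where they do the work, as an engineer would, in place of code of your own. Each camera call takes 0.05 s, during which the arm holds its last target.

TASK

Get the display bay ready for the next batch: with the scraper, and without the gripper or arm touching the food, push the three leftover biscuit pieces out through the bay's open front into its crumb tray, then stand the scraper back on the middle of its mat. Then take the white front panel out of its rest and slide it upright down the grooves of the two posts until it sits fully home on the bay floor, lowering it by hand rather than letting it drop. Leave the jar, the tart and the price stand where they are.

Things in the scene. Friction and masses are not known exactly. Their poses are not given: they have to be found in the camera images.
- bay: Fixed grey display bay: plinth 200 (x) x 190 (y) mm, its top (the bay floor) 45 mm above the table; origin: centre of its underside, z up. Steel rim 8 mm thick, 15 mm above the floor, along both x sides and the back (+y). The front (-y, floor edge at y = -95 mm) is open, level with the floor, between two aluminium posts (clear opening 160 mm) that stand 93 mm above the floor.
- slot (a point): Point on the bay floor midway between the two post grooves (bay x 0, y -80, z 45 mm), axes as the bay. Each post has an upright groove facing the other, 14 mm wide (y), bottoms at x = +-90 mm, cheeks from x = +-80 to +-90 mm; open and flared on top, down to the floor. The seated panel's origin lies here, its x along this x (either way round); post tops 93 mm above.
- crumb_tray (a point): Centre of the inner floor of the steel crumb tray fixed to the bay's open front (bay x 0, y -145, z 5 mm), axes as the bay. Inside 190 (x) x 100 (y) mm, walls to 40 mm above this floor, level with the bay floor.
- panel: Loose white acrylic panel 176 (its x) x 10 (y) x 115 (z) mm, about 0.22 kg, standing upright on its long edge in the rest; origin: centre of its underside. It is the same after a half turn about its z. Grip it across the 10 mm thickness near the middle of the top edge.
- rest: Fixed dark wooden rest for the panel, base 140 (x) x 70 (y) x 8 mm; two cheeks along x, each 14 mm thick, tops 48 mm above the table, leave an upright slot 15 mm wide along x, open at both ends; origin: centre of its underside, on the table. The panel stands in it on the base, 8 mm above the table.
- scraper: Loose scraper block, about 0.25 kg: grey plastic foot 130 (its x) x 30 (y) x 26 mm high, and on it a wooden handle 100 (x) x 22 (y) mm, top 80 mm above the underside; origin: centre of the underside. It stands upright on its mat at the start, long side along the mat. Grip it across the 22 mm of the handle.
- mat: Fixed flat cork mat 170 (x) x 80 (y) x 6 mm; origin: centre of its underside, on the table. The scraper stands on it (scraper origin 6 mm above the table).
- biscuit0: Leftover piece of hard biscuit, brown block 24 x 20 x 14 mm, 12 g, loose on the bay floor; origin: centre of its underside. All three pieces start spread over the bay floor, centres within x = +-45 mm and y = -40 to +30 mm of the bay.
- biscuit1: Leftover piece of hard biscuit, brown block 24 x 20 x 14 mm, 12 g, loose on the bay floor; origin: centre of its underside. All three pieces start spread over the bay floor, centres within x = +-45 mm and y = -40 to +30 mm of the bay.
- biscuit2: Leftover piece of hard biscuit, brown block 24 x 20 x 14 mm, 12 g, loose on the bay floor; origin: centre of its underside. All three pieces start spread over the bay floor, centres within x = +-45 mm and y = -40 to +30 mm of the bay.
- jar: Bystander: amber jar with wooden cap, 80 mm across, 110 mm high, loose; origin: centre of its underside.
- tart: Bystander: round berry tart on a card disc 110 mm across, 44 mm high, loose; origin: centre of its underside.
- price_stand: Bystander: stone block 50 x 60 x 30 mm holding a blank upright card 90 mm wide, top 85 mm high, loose; origin: centre of its underside.
There are look-alikes about, which are no part of the job. Of the things that look like the panel, the largest one is meant.

How it is judged (in metres and radians):
On the way, in this order (a step that is already met when the one before it is completed fails the run):
1. all three biscuit pieces lie in the crumb tray (y of biscuit0 in the frame of bay between -0.2 and -0.09 m and x of biscuit0 in the frame of bay between -0.1 and 0.1 m and z of each of biscuit0, biscuit1, biscuit2 in the frame of bay below 0.043 m and y of biscuit1 in the frame of bay between -0.2 and -0.09 m and x of biscuit1 in the frame of bay between -0.1 and 0.1 m and y of biscuit2 in the frame of bay between -0.2 and -0.09 m and x of biscuit2 in the frame of bay between -0.1 and 0.1 m), for 0.2 s.
2. the scraper stands released on its mat, biscuit pieces still in the tray (all of step 1 and x of scraper in the frame of mat between -0.03 and 0.03 m and y of scraper in the frame of mat between -0.03 and 0.03 m and z of scraper in the frame of mat below 0.01 m and angle between scraper's own z axis and vertical below 0.1 rad and contact force between the fingers and scraper below 0.1 N), for 0.2 s.
3. the panel is fully down in both grooves (x of panel in the frame of bay between -0.006 and 0.006 m and y of panel in the frame of bay between -0.0845 and -0.0755 m and z of panel in the frame of bay below 0.048 m and angle between the z axis of panel and the z axis of bay, either way round below 0.04 rad and angle between the x axis of panel and the x axis of bay, either way round below 0.04 rad), for 0.2 s.
At the end, for the whole second after the job is handed in: At rest and released: all biscuit pieces in the crumb tray below its rim; scraper upright (0.1 rad) on its mat, within 30 mm of its centre in x and y; panel in both grooves, within 3 mm of the bay floor, 6 mm along and 4.5 mm across them, aligned within 0.04 rad (all of step 2 and all of step 3 and linear speed of each of panel, scraper, biscuit0, biscuit1, biscuit2 below 0.02 m/s and contact force between the fingers and panel below 0.1 N); the robot touches nothing.
It fails at once if the gripper or arm touches a biscuit piece (contact force between any of the fingers, the arm and biscuit0 above 0.3 N or contact force between any of the fingers, the arm and biscuit1 above 0.3 N or contact force between any of the fingers, the arm and biscuit2 above 0.3 N).
It fails at once if the panel is let drop (falls freely more than about 10 mm, faster than 0.45 m/s while not held) (linear speed of panel above 0.45 m/s and contact force between the fingers and panel below 0.3 N).
It fails at once if the jar, tart or price stand is moved more than 20 mm or tipped (distance of any of jar, tart, price_stand from where it was at the start of the episode above 0.02 m or angle between any of jar, tart, price_stand's own z axis and vertical above 0.3 rad).
It also fails if it takes over 72 s, if anything falls off the work surface, if the arm or the gripper's body presses on something with over 40 N, if the wrist force passes 120 N, or if a joint passes its speed limit or range.

## Working session

There is one attempt and no reset: what is moved stays moved. The work goes in short steps, Python scripts to look and compute and a tool call to move; the robot and the scene stay as the last step left them, time stands still between calls to the robot, and variables do not carry over. Pictures are saved under pics/ and viewed, and the job is handed in when it is done.

Besides the shell and the picture viewer there is one more tool, called after "Call:" as name([rows], argument=value, ...), one row to a line, values as JSON. play_rows: Moves the arm, as the interface text tells. Its arguments: {"type":"object","properties":{"targets":{"type":"array","items":{"type":"object","properties":{"linear":{"type":"array","items":{"type":"number"}},"turn":{"type":"number"}}}},"hand":{"type":"number"}},"required":["targets"]}

```bash
mkdir -p pics
cat > h.py <<'E'
import numpy as np, cv2
from cell import env
def grab(n,tag):
    p=env.camera_params(n); im,d=env.read_camera(n)
    cv2.imwrite(f'pics/{tag}.png',im[:,:,::-1]); np.savez(f'{tag}.npz',im=im,d=d,**{k:np.array(v) for k,v in p.items()})
    return im,d,p
def cloud(d,p):
    v,u=np.mgrid[0:d.shape[0],0:d.shape[1]]
    X=np.stack([(u-p['cx'])/p['fx']*d,(v-p['cy'])/p['fy']*d,d],-1)
    return (X-np.array(p['t']))@np.array(p['R'])
E
python3 - <<'E'
from h import *
print(env.state())
for n in('top','side','wrist'):
    im,d,p=grab(n,n+'0'); print(n,p)
E
```

```text
{'t': 0.0, 'joints': array([ 1.21638406e+00,  4.91549032e-01,  1.55945340e+00, -1.75956236e-05,
        1.09168088e+00, -1.05596864e-01]), 'qvel': array([-0.00068309,  0.00022402, -0.00086371, -0.00042901,  0.00108693,
        0.00099384]), 'tau': array([ 1.98223306e-04, -6.12614179e+01, -2.58194858e+01,  6.93107676e-02,
        4.80121456e-02, -3.44062119e-05]), 'eef_pos': array([153.83419121, 605.61010247, 291.66687843]), 'tcp_rot': array([-3.14050643e+00, -9.94369748e-05,  2.89278532e+00]), 'ft_force': array([ 1.52384783, -0.2949057 , -0.58402057]), 'moment': array([-0.02743295, -0.00555282,  0.04382779]), 'opening': 1.0000836389032237}
top {'fx': 399.52121870755855, 'fy': 399.52121870755855, 'cx': 252.56882093424042, 'cy': 196.69151720859713, 'R': array([[-0.02655068, -0.99957937,  0.01166774],
       [-0.98125803,  0.023832  , -0.19121904],
       [ 0.19086054, -0.01652606, -0.98147804]]), 't': array([ -81.19874139,  528.81248092, 1186.8058992 ])}
side {'fx': 382.00968104980285, 'fy': 382.00968104980285, 'cx': 253.76318217326815, 'cy': 190.10980209934766, 'R': array([[-0.99865944, -0.04910721,  0.01636492],
       [-0.03878545,  0.50054571, -0.86484084],
       [ 0.03427853, -0.86431619, -0.50177934]]), 't': array([ 509.38958023,  107.22502091, 1130.49345717])}
wrist {'fx': 297.3186396354542, 'fy': 297.3186396354542, 'cx': 256.8754249771456, 'cy': 195.25998976236997, 'R': array([[ 0.24655151,  0.96912831, -0.00163548],
       [ 0.93324733, -0.23696757,  0.2699922 ],
       [ 0.26126952, -0.06809329, -0.96286112]]), 't': array([-624.59344527,  -29.96134247,  391.8357459 ])}
```

View pics/top0.png

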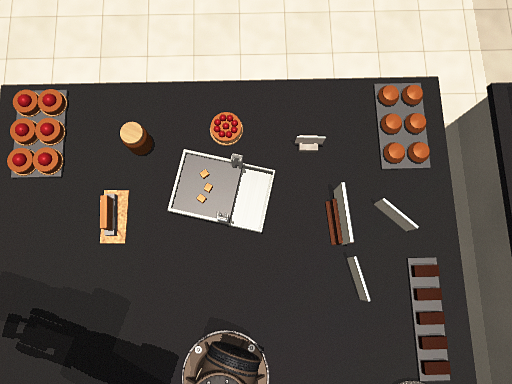

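View pics/side0.png

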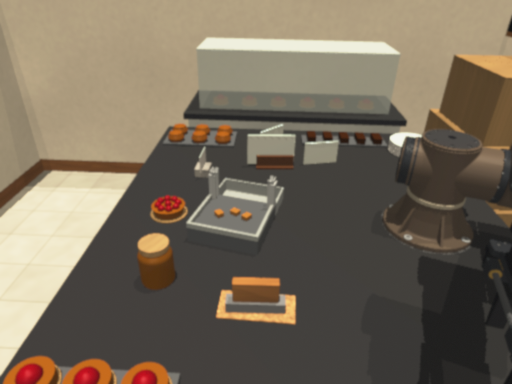

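View pics/wrist0.png

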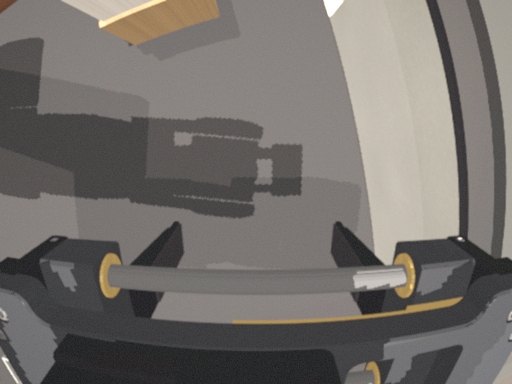

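The top view shows the scraper on its mat at about (113,215), the bay at (205,187) with biscuits near (204,174), (208,187) and (202,198), its tray to the right at (255,200), and the panel in its rest at (341,212). The two smaller white panels are look-alikes.

Run:
```python
from h import *
a=np.load('top0.npz'); C=cloud(a['d'],a); im=a['im']
s=np.load('side0.npz'); S=cloud(s['d'],s)
def show(lo,hi,r,name,C,im,xr=(350,900),yr=(-350,350)):
    pass
def box(zlo,zhi,u0,u1,v0,v1,mask=None):
    P=C[v0:v1,u0:u1]; m=(P[...,2]>zlo)&(P[...,2]<zhi)
    if mask is not None: m&=mask[v0:v1,u0:u1]
    Q=P[m]; return Q
def rect(n,Q):
    r=cv2.minAreaRect(Q[:,:2].astype(np.float32)); print(n,len(Q),'c',np.round(r[0],1),'size',np.round(r[1],1),'ang',round(r[2],2),'med',np.round(np.median(Q,0),1),'zmax',Q[:,2].max().round(1))
hsv=cv2.cvtColor(im,cv2.COLOR_RGB2HSV)
orange=(hsv[...,0]<20)&(hsv[...,1]>110)&(hsv[...,2]>80)
rect('table',box(-20,8,140,160,230,260))
rect('mat',box(2,13,90,140,180,250))
rect('foot',box(18,45,90,140,180,250))
rect('handle',box(75,95,90,140,180,250))
rect('bayfloor',box(40,50,160,246,145,225))
rect('rim',box(54,68,160,246,145,225))
rect('posts',box(125,150,215,260,145,235))
b=box(50,66,180,225,160,215,orange)
n,l,st,ce=cv2.connectedComponentsWithStats((orange[160:215,180:225]).astype(np.uint8))
for i in range(1,n):
    if st[i,4]>10:
        Q=C[160:215,180:225][l==i]; rect(f'bis{i} {ce[i]+[180,160]}',Q)
rect('panel',box(110,135,320,360,170,255)); rect('restcheek',box(42,54,315,350,185,255))
rect('p2',box(60,135,370,425,190,240)); rect('p3',box(60,135,340,375,250,305))
rect('tart',box(20,50,200,250,105,148));rect('jar',box(95,125,110,160,110,160));rect('stand',box(60,100,290,330,125,155))
```

```text
table 594 c [391.7 233.4] size [93.6 62.6] ang 0.72 med [ 3.906e+02  2.333e+02 -3.000e-01] zmax 5.8
mat 1098 c [490.4 346. ] size [227.3 157.4] ang 1.84 med [479.7 329.4   4.7] zmax 12.6
foot 235 c [487.8 352. ] size [131.2  33.2] ang 0.36 med [475.  341.7  31.2] zmax 44.6
handle 273 c [487.9 351.7] size [100.2  22.7] ang 2.38 med [487.7 350.4  85.1] zmax 94.4
bayfloor 2996 c [558.9  42. ] size [205.  199.7] ang 78.06 med [564.6  47.7  44.5] zmax 50.0
rim 621 c [565.1  51.8] size [191.1 201.4] ang 75.91 med [565.8  73.2  59.1] zmax 67.9
posts 95 c [544.1 -26. ] size [ 31.4 198.5] ang 76.09 med [469.2 -18.9 133. ] zmax 140.5
bis1 [204.         173.19512195] 41 c [603.6  55. ] size [19.2 23.6] ang 34.87 med [604.4  54.7  58.3] zmax 67.9
bis2 [207.52631579 186.65789474] 38 c [559.9  44.5] size [20.2 22.9] ang 58.47 med [560.4  44.1  57.6] zmax 63.5
bis3 [200.97560976 197.63414634] 41 c [526.   64.5] size [22.6 19.7] ang 55.39 med [525.2  64.3  58.2] zmax 65.3
panel 266 c [ 463.7 -366.3] size [175.5  11.8] ang 4.75 med [ 461.5 -365.7  121.4] zmax 127.2
restcheek 264 c [ 460.5 -354.4] size [169.7  19.3] ang 4.34 med [ 448.1 -354.5   47. ] zmax 53.4
p2 239 c [ 460.8 -534.7] size [130.9  10.4] ang 47.62 med [ 461.  -533.2   82. ] zmax 92.9
p3 217 c [ 271.6 -404.3] size [131.7   9.1] ang 13.97 med [ 271.6 -402.8   83.5] zmax 94.8
tart 689 c [768.2 -12.9] size [97.7 97.4] ang 61.22 med [766.5 -12.1  32.1] zmax 48.5
jar 423 c [723.6 270.2] size [67.8 67.2] ang 86.93 med [723.1 268.9 109.3] zmax 116.4
stand 109 c [ 707.2 -280.5] size [89.1  7.3] ang 88.33 med [ 705.9 -280.9   76.3] zmax 90.5
```

```bash
cat >> h.py <<'E'
def rect(n,Q):
    r=cv2.minAreaRect(Q[:,:2].astype(np.float32)); print(n,len(Q),'c',np.round(r[0],1),'size',np.round(r[1],1),'ang',round(r[2],2),'med',np.round(np.median(Q,0),1),'z95',np.percentile(Q[:,2],95).round(1))
def rows(x,y,z,yaw,g=None):
    "tool shift to put TCP at x,y,z with yaw from commanded pose g=(x,y,z,yaw)"
    s=env.state()
    if g is None: g=(*s['eef_pos'],s['tcp_rot'][2])
    c,sn=np.cos(g[3]),np.sin(g[3]); d=np.array([x,y,z])-g[:3]
    t=-(yaw-g[3]); t=(t+np.pi)%(2*np.pi)-np.pi
    return np.round([c*d[0]+sn*d[1], sn*d[0]-c*d[1], -d[2], t],4)
BY=np.radians(-14.0)
def bay(x,y,o=(565.1,51.8)): 
    c,s=np.cos(BY),np.sin(BY); return np.array([o[0]+c*x-s*y,o[1]+s*x+c*y])
def tobay(P,o=(565.1,51.8)):
    c,s=np.cos(BY),np.sin(BY); d=np.asarray(P)[...,:2]-np.array(o); return np.stack([c*d[...,0]+s*d[...,1],-s*d[...,0]+c*d[...,1]],-1)
E
python3 - <<'E'
from h import *
for nm in('top0','side0'):
    a=np.load(nm+'.npz'); C=cloud(a['d'],a); im=a['im']
    def sel(x0,x1,y0,y1,z0,z1): 
        return C[(C[...,0]>x0)&(C[...,0]<x1)&(C[...,1]>y0)&(C[...,1]<y1)&(C[...,2]>z0)&(C[...,2]<z1)]
    print(nm)
    rect('mat',sel(380,600,300,410,2.5,15)); rect('foot',sel(380,600,300,410,22,40)); rect('handle',sel(400,600,300,410,76,92))
    rect('postL',sel(600,680,-80,20,100,150)); rect('postR',sel(430,500,-60,40,100,150))
    rect('panel',sel(350,560,-420,-300,70,135))
    rect('paneltop',sel(350,560,-420,-300,116,130))
    rect('cheeks',sel(350,560,-420,-300,38,54))
    rect('rim',sel(430,700,-60,180,52,66))
im=np.load('top0.npz')['im']; hsv=cv2.cvtColor(im,cv2.COLOR_RGB2HSV)
cv2.imwrite('pics/crop0.png',cv2.resize(im[130:260,80:380,::-1],None,fx=2.6,fy=2.6,interpolation=cv2.INTER_CUBIC))
for b in [(603.6,55),(559.9,44.5),(526,64.5)]: print(tobay(b))
E
```

```text
top0
mat 817 c [489.8 354.8] size [217.5 109.5] ang 0.02 med [479.3 330.9   5.7] z95 10.1
foot 193 c [487.8 352. ] size [131.2  33.2] ang 0.36 med [477.3 341.8  31.2] z95 36.9
handle 264 c [487.9 351.7] size [100.2  22.7] ang 2.38 med [487.5 350.9  85.1] z95 89.3
postL 83 c [631.3 -47.6] size [31.3 19.1] ang 76.58 med [632.6 -47.7 126. ] z95 138.3
postR 77 c [457.7  -4. ] size [30.4 20.4] ang 75.45 med [453.7  -3.4 127.5] z95 139.6
panel 468 c [ 463.5 -366.2] size [176.  12.] ang 4.54 med [ 461.3 -364.1  115.4] z95 125.0
paneltop 231 c [ 463.8 -366.5] size [175.5  11.1] ang 4.48 med [ 461.4 -366.2  121.8] z95 125.7
cheeks 299 c [ 463.  -354.1] size [174.7  19.5] ang 4.2 med [ 448.1 -354.7   46.6] z95 50.8
rim 644 c [565.1  51.8] size [191.1 201.4] ang 75.92 med [567.6  73.2  58.9] z95 63.3
side0
mat 1157 c [490.8 357.3] size [107.7 215.4] ang 88.82 med [478.5 368.7   6.1] z95 12.1
foot 523 c [490.7 352.9] size [130.   33.3] ang 1.91 med [490.2 364.   31.5] z95 38.2
handle 491 c [490.6 353. ] size [99.3 23.5] ang 1.68 med [489.6 357.7  85.5] z95 87.4
postL 132 c [635.6 -48.4] size [35.8 20.9] ang 75.28 med [633.8 -37.6 121.1] z95 137.2
postR 128 c [461.   -4.2] size [35.3 20. ] ang 72.92 med [462.4   5.7 121.8] z95 136.9
panel 691 c [ 466.6 -365.2] size [176.3  21.6] ang 5.98 med [ 468.9 -363.1   99. ] z95 123.0
paneltop 150 c [ 467.9 -366.1] size [173.9  19.1] ang 4.28 med [ 464.8 -365.   121.7] z95 124.4
cheeks 246 c [ 466.3 -354. ] size [174.3  29.2] ang 4.6 med [ 461.8 -353.8   47.4] z95 52.8
rim 794 c [568.3  52.4] size [195.4 201.3] ang 76.13 med [578.8  93.9  59. ] z95 61.9
[36.5822354 12.4189393]
[-3.27950794 -8.34115266]
[-41.01097097   2.86360961]
```

View pics/crop0.png

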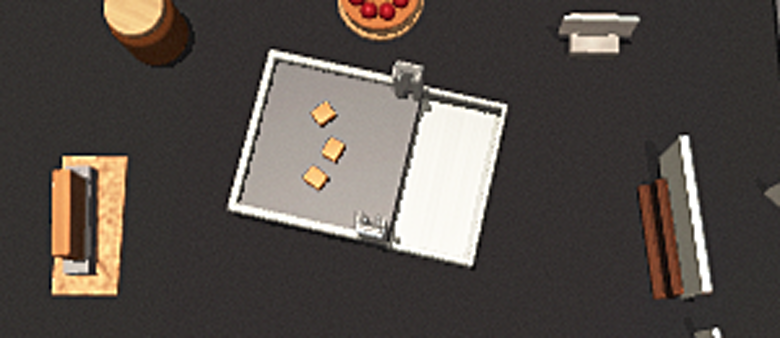

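Run:
```python
from h import *
print(rows(489.5,352.4,240,3.17), rows(489.5,352.4,126,3.17),rows(489.5,352.4,200,3.17))
```

```text
[-3.876859e+02 -1.628170e+02  5.177930e+01 -2.772000e-01] [-3.876859e+02 -1.628170e+02  1.657793e+02 -2.772000e-01] [-3.876859e+02 -1.628170e+02  9.177930e+01 -2.772000e-01]
```

Call:
play_rows([
  {"linear":[-387.7,-162.8,51.8],"turn":-0.277},
  {"linear":[-387.7,-162.8,51.8],"turn":-0.277},
  {"linear":[-387.7,-162.8,51.8],"turn":-0.277},
  {"linear":[-387.7,-162.8,51.8],"turn":-0.277},
  {"linear":[-387.7,-162.8,51.8],"turn":-0.277},
  {"linear":[-387.7,-162.8,51.8],"turn":-0.277},
  {"linear":[-387.7,-162.8,51.8],"turn":-0.277},
  {"linear":[-387.7,-162.8,51.8],"turn":-0.277},
  {"linear":[-387.7,-162.8,51.8],"turn":-0.277},
  {"linear":[-387.7,-162.8,51.8],"turn":-0.277},
], hand=95)

```text
t: 1.4
eef_pos: [488.6, 353.4, 240.7]
tcp_rot: [3.141, 0.0, -3.112]
ft_force: [-1.0, 0.8, 0.3]
opening: 1.0
```

```bash
cat >> h.py <<'E'
def fcloud(d,p):
    v,u=np.mgrid[0:d.shape[0],0:d.shape[1]]
    a=(u-p['cx'])/p['fx'];b=(v-p['cy'])/p['fy'];r=np.hypot(a,b)+1e-9
    k=np.where(r<1.5,np.tan(np.minimum(r,1.5))/r,np.nan)
    X=np.stack([a*k*d,b*k*d,d],-1)
    return (X-np.array(p['t']))@np.array(p['R'])
E
python3 - <<'E'
from h import *
im,d,p=grab('wrist','w1'); C=fcloud(d,p); s=env.state(); print(s['eef_pos'],s['tcp_rot'])
def sel(x0,x1,y0,y1,z0,z1): 
        return C[(C[...,0]>x0)&(C[...,0]<x1)&(C[...,1]>y0)&(C[...,1]<y1)&(C[...,2]>z0)&(C[...,2]<z1)]
rect('handle',sel(400,600,300,400,70,95));rect('foot',sel(400,600,300,400,22,40)); rect('mat',sel(390,590,290,410,3.5,12));print(rows(489.5,352.4,126,3.17))
E
```

```text
[488.63164758 353.42283642 240.69907833] [ 3.14136975e+00  1.60423345e-04 -3.11172714e+00]
handle 2697 c [488.6 352.2] size [99.7 22.1] ang 1.61 med [483.7 352.2  86. ] z95 87.2
foot 824 c [488.6 352.1] size [128.9  30.1] ang 1.65 med [438.2 352.6  32.2] z95 33.4
mat 6477 c [485.7 345.4] size [ 80.7 169.7] ang 87.63 med [469.4 332.1   6.1] z95 7.4
[-8.374000e-01 -1.048300e+00  1.146991e+02  1.500000e-03]
```

View pics/w1.png

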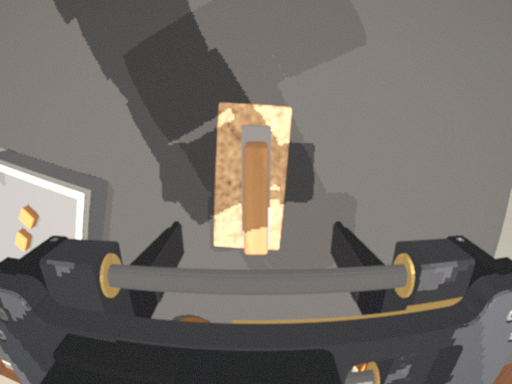

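The wrist view shows the handle centred between the fingers at about (256,190), with the mat under it. The scraper measures (488.6, 352.2), yaw 1.6°, and the mat (485.7, 345.4). I'll descend and grip.

Call:
play_rows([
  {"linear":[0.5,0,50],"turn":0},
  {"linear":[0.5,0,90],"turn":0},
  {"linear":[0.5,0,114],"turn":0},
  {"linear":[0.5,0,114],"turn":0},
  {"linear":[0.5,0,114],"turn":0},
])

```text
t: 2.08
eef_pos: [489.1, 353.2, 127.6]
tcp_rot: [3.141, 0.001, -3.113]
ft_force: [0.6, -0.7, 0.4]
opening: 1.0
```

Call:
play_rows([
  {"linear":[0,0,0],"turn":0},
  {"linear":[0,0,0],"turn":0},
  {"linear":[0,0,0],"turn":0},
  {"linear":[0,0,0],"turn":0},
  {"linear":[0,0,0],"turn":0},
  {"linear":[0,0,0],"turn":0},
], hand=10)

```text
t: 2.82
eef_pos: [489.1, 352.5, 126.4]
tcp_rot: [3.142, -0.0, -3.113]
ft_force: [0.2, -0.1, 1.2]
opening: 0.425
```

Call:
play_rows([
  {"linear":[0,0,0],"turn":0},
  {"linear":[0,0,0],"turn":0},
  {"linear":[0,0,0],"turn":0},
  {"linear":[0,0,0],"turn":0},
])

```text
t: 3.32
eef_pos: [489.1, 352.5, 126.4]
tcp_rot: [3.142, -0.0, -3.113]
ft_force: [-0.3, 0.2, 0.2]
opening: 0.229
```

Run:
```python
from h import *
G=(489.1,352.4,126,-3.112)
T=126-6+45
for x,y,z in [(-2,66,T+70),(-2,66,T+2),(-2,-108,T+2)]:
    b=bay(x,y,(566.7,52.1)); print(b,rows(*b,z,np.pi+BY,G))
g2=(*bay(-2,66,(566.7,52.1)),T+70,np.pi+BY)
print(rows(*bay(-2,-108,(566.7,52.1)),T+2,np.pi+BY,g2))
print(env.state()['opening'],env.state()['eef_pos'])
```

```text
[580.72625366 116.62336173] [ -84.6099 -238.3845 -109.        0.2739]
[580.72625366 116.62336173] [ -84.6099 -238.3845  -41.        0.2739]
[538.63184382 -52.20809465] [-3.753850e+01 -4.058965e+02 -4.100000e+01  2.739000e-01]
[  -0. -174.   68.    0.]
0.2285534230368397 [489.0520183  352.51788522 126.39615466]
```

Call:
play_rows([
  {"linear":[0,0,-40],"turn":0},
  {"linear":[0,0,-90],"turn":0},
  {"linear":[-20,-50,-109],"turn":0.05},
  {"linear":[-40,-100,-109],"turn":0.12},
  {"linear":[-60,-150,-109],"turn":0.2},
  {"linear":[-75,-200,-109],"turn":0.274},
  {"linear":[-84.6,-238.4,-109],"turn":0.274},
  {"linear":[-84.6,-238.4,-109],"turn":0.274},
  {"linear":[-84.6,-238.4,-109],"turn":0.274},
])

```text
t: 4.45
eef_pos: [580.1, 116.9, 235.2]
tcp_rot: [3.142, -0.001, 2.896]
ft_force: [1.0, -0.6, -2.8]
opening: 0.23
```

Run:
```python
from h import *
im,d,p=grab('wrist','w2'); C=fcloud(d,p); s=env.state(); print(s['eef_pos'],s['tcp_rot'])
grab('top','top2')
def sel(x0,x1,y0,y1,z0,z1): 
        return C[(C[...,0]>x0)&(C[...,0]<x1)&(C[...,1]>y0)&(C[...,1]<y1)&(C[...,2]>z0)&(C[...,2]<z1)]
rect('postL',sel(590,690,-90,20,100,150)); rect('postR',sel(430,500,-60,40,100,150));rect('rim',sel(430,700,-60,190,54,64));
```

```text
[579.97551143 117.35228332 235.26055342] [ 3.14152129e+00 -5.45246302e-04  2.89639517e+00]
postL 787 c [632.3 -48.4] size [31.8 21.6] ang 72.76 med [628.3 -45.7 116.8] z95 130.4
postR 1310 c [458.9  -4.3] size [31.7 20.3] ang 75.76 med [460.1   5.5 125.5] z95 138.5
rim 3888 c [541.   59.5] size [185.2 148. ] ang 75.88 med [523.   70.9  59.8] z95 61.2
```

View pics/w2.png

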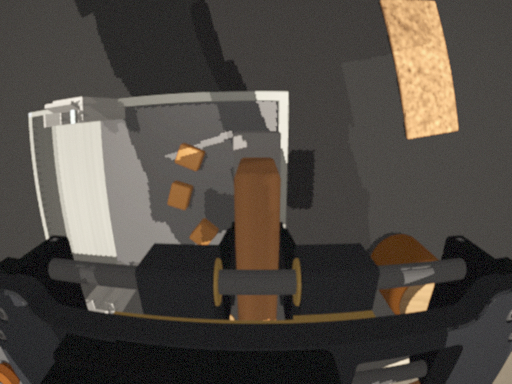

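View pics/top2.png

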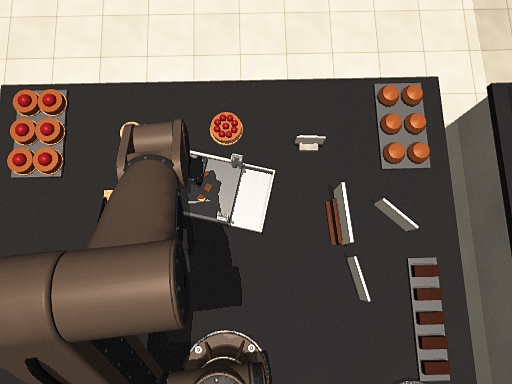

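Three biscuits are at about (189,157), (180,195) and (203,232), all in front of the scraper. The scraper is near the back rim with margin, so I'll lower it.

Call:
play_rows([
  {"linear":[0,0,30],"turn":0},
  {"linear":[0,0,55],"turn":0},
  {"linear":[0,0,68],"turn":0},
  {"linear":[0,0,68],"turn":0},
  {"linear":[0,0,68],"turn":0},
])

```text
t: 5.18
eef_pos: [580.6, 116.9, 168.2]
tcp_rot: [3.141, 0.001, 2.896]
ft_force: [0.7, -0.1, -1.7]
opening: 0.225
```

Call:
play_rows([
  {"linear":[0,-12,0],"turn":0},
  {"linear":[0,-24,0],"turn":0},
  {"linear":[0,-36,0],"turn":0},
  {"linear":[0,-48,0],"turn":0},
  {"linear":[0,-60,0],"turn":0},
  {"linear":[0,-72,0],"turn":0},
  {"linear":[0,-84,0],"turn":0},
  {"linear":[0,-96,0],"turn":0},
  {"linear":[0,-106,0],"turn":0},
  {"linear":[0,-116,0],"turn":0},
  {"linear":[0,-126,0],"turn":0},
  {"linear":[0,-136,0],"turn":0},
  {"linear":[0,-146,0],"turn":0},
  {"linear":[0,-156,0],"turn":0},
  {"linear":[0,-166,0],"turn":0},
  {"linear":[0,-174,0],"turn":0},
  {"linear":[0,-174,0],"turn":0},
])

```text
t: 7.3
eef_pos: [537.9, -52.7, 167.4]
tcp_rot: [3.142, 0.0, 2.895]
ft_force: [-0.4, 0.5, -2.0]
opening: 0.229
```

Run:
```python
from h import *
print(env.state()['ft_force'])
grab('wrist','w3');grab('side','s3')
```

```text
[-0.35483154  0.50097772 -1.9850809 ]
```

View pics/w3.png

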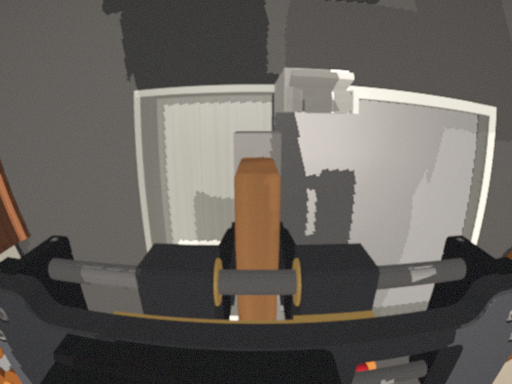

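View pics/s3.png

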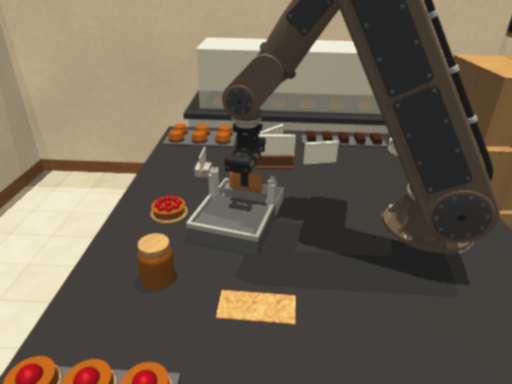

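The bay floor looks clear. I'll lift straight up and check the tray.

Call:
play_rows([
  {"linear":[0,0,-30],"turn":0},
  {"linear":[0,0,-70],"turn":0},
  {"linear":[0,40,-80],"turn":0},
  {"linear":[0,90,-80],"turn":0},
  {"linear":[0,120,-80],"turn":0},
  {"linear":[0,120,-80],"turn":0},
])

```text
t: 8.15
eef_pos: [567.3, 66.3, 247.3]
tcp_rot: [3.141, -0.0, 2.899]
ft_force: [0.2, 0.2, -2.8]
opening: 0.229
```

Run:
```python
from h import *
grab('wrist','w4');im,d,p=grab('top','t4')
s=env.state();print(s['eef_pos'],s['tcp_rot'])
cv2.imwrite('pics/t4c.png',cv2.resize(im[130:260,80:380,::-1],None,fx=2.6,fy=2.6,interpolation=cv2.INTER_CUBIC))
```

```text
[566.96081649  64.40186668 247.22902256] [-3.14139608e+00 -4.90684702e-04  2.89687110e+00]
```

View pics/w4.png

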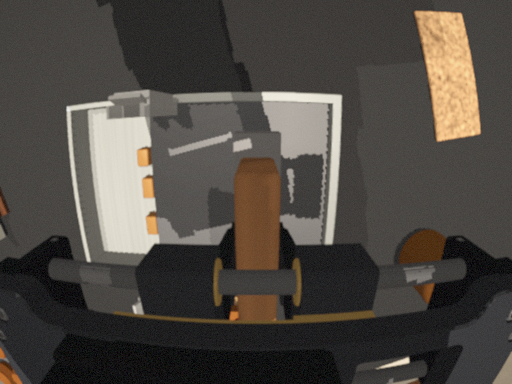

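View pics/t4c.png

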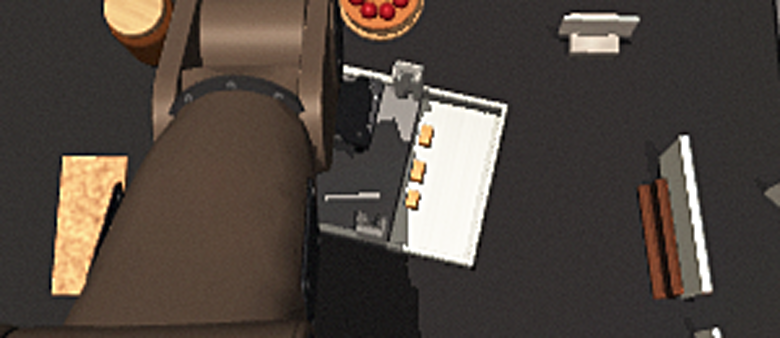

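All three pieces lie in the tray along its inner edge, at (426,135), (417,170) and (412,198) in the crop. I'll check their heights and work out the move back to the mat.

```bash
sed -i 's/^BY=.*/BY=np.radians(-14.1)/' h.py
python3 - <<'E'
from h import *
O=(565.2,51.5)
for nm,f in(('t4',cloud),('w4',fcloud)):
    a=np.load(nm+'.npz');C=f(a['d'],a);hsv=cv2.cvtColor(a['im'],cv2.COLOR_RGB2HSV)
    m=(hsv[...,0]<20)&(hsv[...,1]>100)&(hsv[...,2]>70); B=tobay(C,O); m&=(abs(B[...,0])<100)&(B[...,1]<-60)&(B[...,1]>-200)&(C[...,2]<70)
    n,l,st,ce=cv2.connectedComponentsWithStats(m.astype(np.uint8))
    for i in range(1,n):
        if st[i,4]>10: print(nm,np.median(B[l==i],0).round(1),B[l==i].min(0).round(0),B[l==i].max(0).round(0),np.percentile(C[l==i][:,2],[5,50,95]).round(1))
    if nm=='w4':
        Q=C[(C[...,0]>380)&(C[...,0]<600)&(C[...,1]>280)&(C[...,1]<420)&(C[...,2]>3.5)&(C[...,2]<12)];rect('mat',Q)
G=(*(bay(-2,66,(566.7,52.1))+0),247,0) 
# commanded: 
b=np.array([538.63,-52.21])+120*np.array([-np.sin(np.radians(-14)),np.cos(np.radians(-14))])
g=(*b,247,np.pi+np.radians(-14)); print(g)
for z in(247,129,126.8): print(rows(485.9,345.4,z,np.pi+np.radians(-2.4),g))
E
```

```text
t4 [  44.1 -110. ] [  34. -117.] [  57. -103.] [14.1 23.1 26.2]
t4 [  -0.5 -111.4] [ -12. -118.] [  11. -104.] [ 8.6 22.9 27.7]
t4 [ -37.2 -114.2] [ -45. -119.] [ -29. -107.] [15.8 27.5 31.1]
w4 [ -34.8 -109.8] [ -44. -118.] [ -25. -105.] [20.8 28.8 30.2]
w4 [   0.5 -109.2] [ -10. -116.] [ 13. -95.] [19.3 25.  26.3]
w4 [  44.6 -110. ] [  35. -116.] [  58. -104.] [15.5 25.  26.2]
mat 5752 c [486.  345.2] size [ 82.1 170.2] ang 87.77 med [486.  341.3   5.9] z95 7.2
(np.float64(567.6606274719601), np.float64(64.22548715311959), 247, np.float64(2.897246558310587))
[ 1.473543e+02  2.530427e+02 -0.000000e+00 -2.025000e-01]
[ 1.473543e+02  2.530427e+02  1.180000e+02 -2.025000e-01]
[ 1.473543e+02  2.530427e+02  1.202000e+02 -2.025000e-01]
```

Call:
play_rows([
  {"linear":[30,50,0],"turn":0},
  {"linear":[60,100,0],"turn":-0.1},
  {"linear":[90,150,0],"turn":-0.2},
  {"linear":[118,203,0],"turn":-0.202},
  {"linear":[140,240,0],"turn":-0.202},
  {"linear":[147.4,253,20],"turn":-0.202},
  {"linear":[147.4,253,60],"turn":-0.202},
  {"linear":[147.4,253,95],"turn":-0.202},
  {"linear":[147.4,253,110],"turn":-0.202},
  {"linear":[147.4,253,116],"turn":-0.202},
  {"linear":[147.4,253,119],"turn":-0.202},
  {"linear":[147.4,253,120.5],"turn":-0.202},
  {"linear":[147.4,253,120.5],"turn":-0.202},
  {"linear":[147.4,253,120.5],"turn":-0.202},
])

```text
t: 10.0
eef_pos: [485.9, 345.6, 127.4]
tcp_rot: [3.141, 0.001, 3.098]
ft_force: [-0.4, -0.4, -3.1]
opening: 0.229
```

Call:
play_rows([
  {"linear":[0,0,0],"turn":0},
  {"linear":[0,0,0],"turn":0},
  {"linear":[0,0,0],"turn":0},
  {"linear":[0,0,0],"turn":0},
  {"linear":[0,0,0],"turn":0},
  {"linear":[0,0,0],"turn":0},
], hand=95)

```text
t: 10.75
eef_pos: [485.8, 345.5, 126.9]
tcp_rot: [3.142, -0.0, 3.098]
ft_force: [-0.1, 0.5, -0.0]
opening: 0.802
```

Run:
```python
from h import *
s=env.state();print(s)
```

```text
{'t': 10.75, 'joints': array([ 5.07399897e-01,  6.56425269e-01,  1.77773492e+00,  6.74215750e-05,
        7.07454448e-01, -1.01968569e+00]), 'qvel': array([-0.00150783,  0.00182352,  0.00047085, -0.00177425,  0.00095557,
       -0.0009615 ]), 'tau': array([ 1.32739158e-03, -6.33375335e+01, -1.75036472e+01,  8.18710687e-03,
        8.93011875e-02, -4.43445344e-05]), 'eef_pos': array([485.78970128, 345.48406186, 126.90100674]), 'tcp_rot': array([ 3.14156683e+00, -4.16695909e-05,  3.09783067e+00]), 'ft_force': array([-0.12064048,  0.49528653, -0.00751422]), 'moment': array([0.03785717, 0.01453957, 0.03012824]), 'opening': 0.8019283301414638}
```

Run:
```python
from h import *
g=(485.9,345.4,126.5,np.pi+np.radians(-2.4)); print(rows(464.8,-366.2,290,np.pi+np.radians(4.5),g))
```

```text
[-8.717200e+00 -7.118594e+02 -1.635000e+02 -1.204000e-01]
```

Call:
play_rows([
  {"linear":[0,0,-40],"turn":0},
  {"linear":[0,0,-80],"turn":0},
  {"linear":[0,0,-110],"turn":0},
  {"linear":[0,0,-110],"turn":0},
])

```text
t: 11.25
eef_pos: [486.3, 345.8, 239.1]
tcp_rot: [3.139, 0.003, 3.098]
ft_force: [-0.1, -0.5, -0.7]
opening: 0.997
```

Run:
```python
from h import *
im,d,p=grab('wrist','w5'); C=fcloud(d,p)
def sel(x0,x1,y0,y1,z0,z1): 
        return C[(C[...,0]>x0)&(C[...,0]<x1)&(C[...,1]>y0)&(C[...,1]<y1)&(C[...,2]>z0)&(C[...,2]<z1)]
rect('handle',sel(400,600,300,400,70,95));rect('foot',sel(400,600,300,400,22,40)); rect('mat',sel(390,590,290,410,3.5,12))
```

```text
handle 2760 c [485.5 345.5] size [22.1 99.9] ang 87.46 med [480.5 345.7  86. ] z95 87.2
foot 805 c [486.3 345.3] size [ 30.3 130. ] ang 87.32 med [434.6 348.8  32.2] z95 33.3
mat 6433 c [486.  345.8] size [ 80.2 169.4] ang 88.13 med [470.9 351.9   6.2] z95 7.4
```

View pics/w5.png

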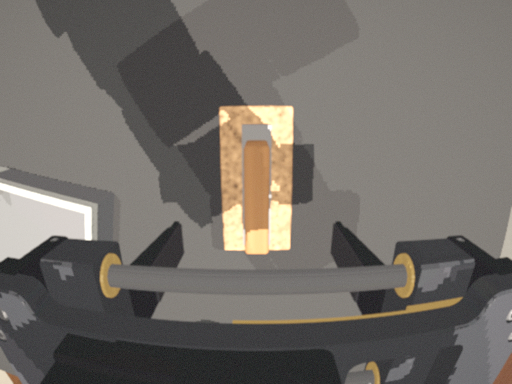

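The scraper stands centred on the mat at about (256,190). Next I'll hover over the panel.

Call:
play_rows([
  {"linear":[0,-50,-40],"turn":0},
  {"linear":[0,-110,-53.5],"turn":0},
  {"linear":[-8.7,-711.9,-53.5],"turn":-0.12},
  {"linear":[-8.7,-711.9,-53.5],"turn":-0.12},
  {"linear":[-8.7,-711.9,-53.5],"turn":-0.12},
  {"linear":[-8.7,-711.9,-53.5],"turn":-0.12},
  {"linear":[-8.7,-711.9,-53.5],"turn":-0.12},
  {"linear":[-8.7,-711.9,-53.5],"turn":-0.12},
  {"linear":[-8.7,-711.9,-53.5],"turn":-0.12},
  {"linear":[-8.7,-711.9,-53.5],"turn":-0.12},
  {"linear":[-8.7,-711.9,-53.5],"turn":-0.12},
  {"linear":[-8.7,-711.9,-53.5],"turn":-0.12},
  {"linear":[-8.7,-711.9,-53.5],"turn":-0.12},
  {"linear":[-8.7,-711.9,-53.5],"turn":-0.12},
  {"linear":[-8.7,-711.9,-53.5],"turn":-0.12},
  {"linear":[-8.7,-711.9,-53.5],"turn":-0.12},
])

```text
t: 13.3
eef_pos: [463.6, -365.2, 290.5]
tcp_rot: [3.142, 0.0, -3.064]
ft_force: [0.4, -0.4, 0.4]
opening: 1.002
```

Run:
```python
from h import *
im,d,p=grab('wrist','w6'); C=fcloud(d,p)
s=env.state();print(s['eef_pos'],s['tcp_rot'],s['joints'])
def sel(x0,x1,y0,y1,z0,z1): 
        return C[(C[...,0]>x0)&(C[...,0]<x1)&(C[...,1]>y0)&(C[...,1]<y1)&(C[...,2]>z0)&(C[...,2]<z1)]
rect('top',sel(350,580,-410,-320,118,130));rect('topb',sel(350,580,-410,-320,121,125));rect('cheeks',sel(350,580,-430,-320,44,51))
```

```text
[ 463.56220691 -365.34599681  290.57025215] [-3.14156349e+00  1.84609850e-04 -3.06431286e+00] [-7.79384576e-01  4.43003974e-01  1.64898022e+00  1.38848213e-04
  1.04946551e+00 -2.42752984e+00]
top 1862 c [ 456.9 -368.4] size [160.4   9.9] ang 4.52 med [ 448.8 -368.6  123.1] z95 124.2
topb 1854 c [ 456.9 -368.4] size [160.4   9.9] ang 4.52 med [ 448.9 -368.6  123.1] z95 124.2
cheeks 2894 c [ 449.1 -369. ] size [139.7  43. ] ang 4.21 med [ 445.3 -364.9   48. ] z95 49.3
```

View pics/w6.png

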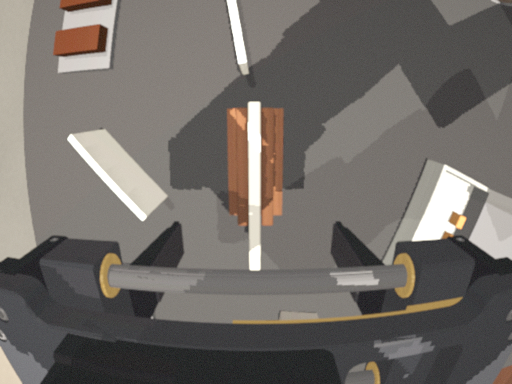

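The panel's top edge is between the fingers, running from (254,103) to (254,268). It measures (464.7, -367.8) with yaw 4.5°.

Call:
play_rows([
  {"linear":[-0.7,-2,50],"turn":0},
  {"linear":[-0.7,-2,90],"turn":0},
  {"linear":[-0.7,-2,112],"turn":0},
  {"linear":[-0.7,-2,120],"turn":0},
  {"linear":[-0.7,-2,120],"turn":0},
  {"linear":[-0.7,-2,120],"turn":0},
])

```text
t: 14.1
eef_pos: [464.5, -368.2, 171.5]
tcp_rot: [-3.14, 0.001, -3.065]
ft_force: [0.0, 0.1, -0.4]
opening: 1.002
```

Call:
play_rows([
  {"linear":[0,0,0],"turn":0},
  {"linear":[0,0,0],"turn":0},
  {"linear":[0,0,0],"turn":0},
  {"linear":[0,0,0],"turn":0},
  {"linear":[0,0,0],"turn":0},
  {"linear":[0,0,0],"turn":0},
  {"linear":[0,0,0],"turn":0},
  {"linear":[0,0,0],"turn":0},
  {"linear":[0,0,0],"turn":0},
  {"linear":[0,0,0],"turn":0},
  {"linear":[0,0,0],"turn":0},
  {"linear":[0,0,0],"turn":0},
], hand=2)

```text
t: 15.6
eef_pos: [464.1, -368.0, 170.4]
tcp_rot: [3.141, -0.0, -3.065]
ft_force: [0.5, 0.7, 0.1]
opening: 0.105
```

Run:
```python
from h import *
s=env.state();print(s['eef_pos'],s['tcp_rot'],s['opening'],s['ft_force'],s['moment'])
g=(464.8+0.7*.997+2*.078,-366.2+.7*.078-2*.997,170,np.pi+np.radians(4.5)); print(g)
# slot hover: post top 138; panel bottom at 150
z=150+ (170-8)
print(rows(545.6,-26.3,z,np.pi+BY,g))
```

```text
[ 464.14418461 -368.04975224  170.37008777] [ 3.14146118e+00 -2.24543941e-05 -3.06540599e+00] 0.1047848699254759 [0.49274839 0.65300815 0.09824976] [-0.00784184 -0.02157764 -0.03866692]
(465.6539, -368.1394, 170, np.float64(3.220132469929538))
[-1.065201e+02  3.345131e+02 -1.420000e+02  3.246000e-01]
```

Run:
```python
from h import *
print(rows(545.6,-26.3,312,np.pi+BY))
```

```text
[-1.072311e+02  3.345586e+02 -1.416299e+02  3.223000e-01]
```

Call:
play_rows([
  {"linear":[0,0,-10],"turn":0},
  {"linear":[0,0,-30],"turn":0},
  {"linear":[0,0,-60],"turn":0},
  {"linear":[0,0,-100],"turn":0},
  {"linear":[0,0,-130],"turn":0},
  {"linear":[0,0,-142],"turn":0},
  {"linear":[0,0,-142],"turn":0},
])

```text
t: 16.48
eef_pos: [464.1, -368.0, 312.6]
tcp_rot: [-3.141, 0.0, -3.065]
ft_force: [0.1, 0.5, -2.5]
opening: 0.101
```

Call:
play_rows([
  {"linear":[-10,32,0],"turn":0.03},
  {"linear":[-24,75,0],"turn":0.08},
  {"linear":[-40,125,0],"turn":0.13},
  {"linear":[-56,175,0],"turn":0.18},
  {"linear":[-72,225,0],"turn":0.23},
  {"linear":[-87,270,0],"turn":0.28},
  {"linear":[-98,305,0],"turn":0.31},
  {"linear":[-105,327,0],"turn":0.322},
  {"linear":[-107.2,334.5,0],"turn":0.322},
  {"linear":[-107.2,334.5,0],"turn":0.322},
  {"linear":[-107.2,334.5,0],"turn":0.322},
])

```text
t: 17.85
eef_pos: [545.4, -27.2, 312.1]
tcp_rot: [-3.141, -0.001, 2.895]
ft_force: [-0.8, 1.1, -3.7]
opening: 0.102
```

Run:
```python
from h import *
im,d,p=grab('wrist','w7'); C=fcloud(d,p)
s=env.state();print(s['eef_pos'],s['tcp_rot'],s['opening'],s['moment'])
im,dt,pt=grab('top','t7'); T=cloud(dt,pt); cv2.imwrite('pics/t7c.png',cv2.resize(im[130:260,140:340,::-1],None,fx=3.9,fy=3.9,interpolation=cv2.INTER_CUBIC))
im,ds,ps=grab('side','s7'); S=cloud(ds,ps); cv2.imwrite('pics/s7c.png',cv2.resize(im[110:260,160:320,::-1],None,fx=3.9,fy=3.9,interpolation=cv2.INTER_CUBIC))
def sel(C,x0,x1,y0,y1,z0,z1): 
        return C[(C[...,0]>x0)&(C[...,0]<x1)&(C[...,1]>y0)&(C[...,1]<y1)&(C[...,2]>z0)&(C[...,2]<z1)]
for n,c in(('w',C),('t',T),('s',S)):
  for nm,b in (('panel',(440,650,-80,30,225,275)),('ptop',(440,650,-80,30,260,272)),('postL',(590,690,-90,20,110,143)),('postR',(430,500,-60,40,110,143))):
    Q=sel(c,*b)
    if len(Q)>15: rect(n+' '+nm,Q)
```

```text
[545.45739602 -27.22299256 312.22388997] [-3.14158328e+00 -2.84691570e-04  2.89489424e+00] 0.10274020283736124 [-0.03768856  0.00991325 -0.03094773]
w panel 4739 c [521.8 -22.5] size [ 26.6 127.9] ang 82.42 med [513.4 -17.7 264.9] z95 266.3
w ptop 4369 c [521.8 -22.5] size [ 26.6 127.9] ang 82.42 med [508.7 -17.4 264.9] z95 266.2
w postR 293 c [458.8  -4.8] size [31.2 20. ] ang 75.83 med [459.7   3.9 136.6] z95 139.1
s panel 940 c [548.6 -22.9] size [ 24.7 176.4] ang 79.16 med [544.2 -18.1 248.1] z95 265.9
s ptop 203 c [547.9 -23.1] size [ 24.1 174.7] ang 79.16 med [541.4 -17.1 264.4] z95 268.9
s postL 98 c [636.3 -46.7] size [32.3 21.3] ang 76.66 med [635.  -38.2 125.3] z95 138.2
s postR 98 c [461.4  -3.4] size [33.8 20.1] ang 73.41 med [461.8   5.  124.3] z95 138.0
```

View pics/w7.png

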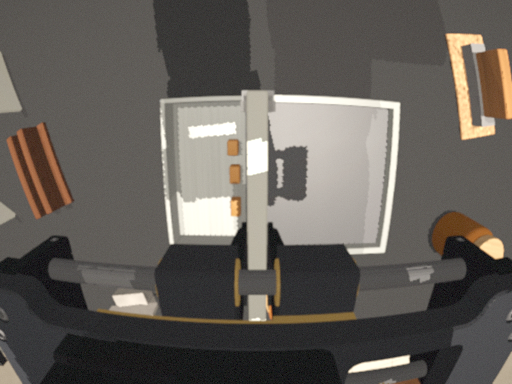

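View pics/t7c.png

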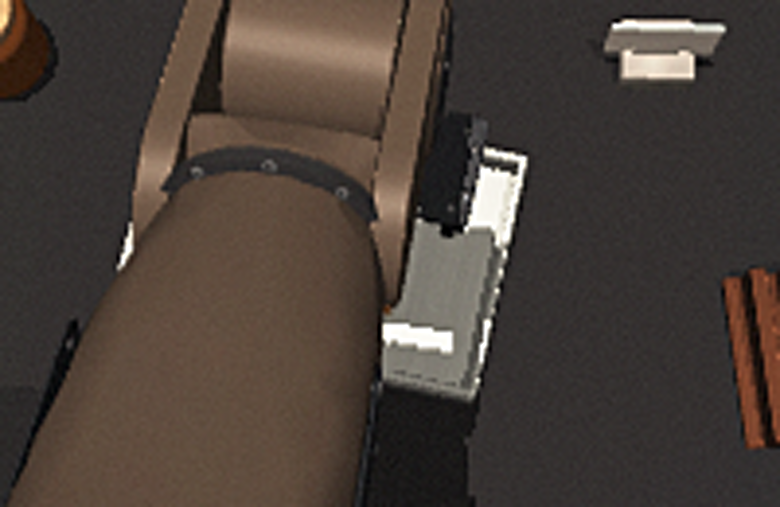

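View pics/s7c.png

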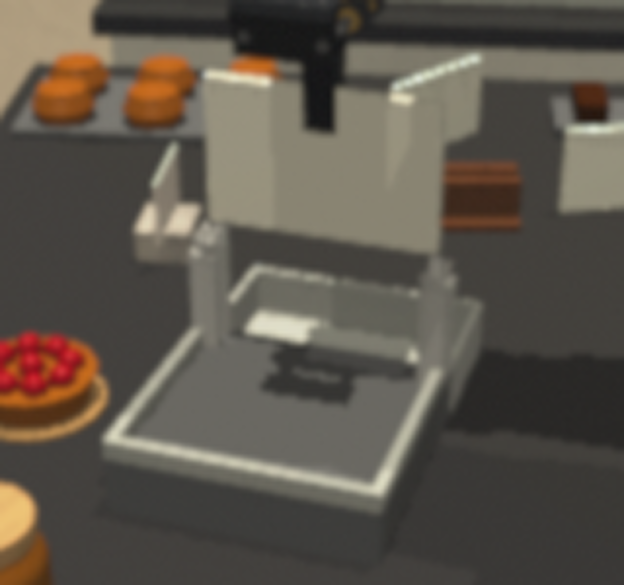

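```bash
python3 - <<'E'
from h import *
O=(565.2,51.5); S=bay(0,-80,O); print('slot',S)
for nm in('w7','w2','w3','w4'):
    a=np.load(nm+'.npz');C=fcloud(a['d'],a);B=tobay(C,O);z=C[...,2]
    if nm=='w7':
        m=(abs(B[...,0])<120)&(abs(B[...,1]+80)<12)&(abs(z-265)<1.8)
        b=B[m]; print('panel x min/max',np.percentile(b[:,0],[0,.5,1,99,100]).round(1))
        for x0 in range(-90,60,20):
            q=b[(b[:,0]>x0)&(b[:,0]<x0+20)]
            if len(q)>30: print(x0,len(q),np.percentile(q[:,1],[1,50,99]).round(1))
    for sx in(-1,1):
        m=(abs(B[...,0]-sx*90)<20)&(abs(B[...,1]+80)<25)&(z>134)&(z<141); b=B[m]
        if len(b)>20: 
            print(nm,sx,len(b),'x',np.percentile(b[:,0],[1,99]).round(1),'y',np.percentile(b[:,1],[1,99]).round(1),'z',np.median(z[m]).round(1))
s=env.state(); print(tobay(s['eef_pos'],O))
E
python3 - <<'E'
import cv2
im=cv2.imread('pics/w3.png'); cv2.imwrite('pics/w3c.png',cv2.resize(im[50:130,250:380],None,fx=5,fy=5,interpolation=cv2.INTER_CUBIC))
E
```

```text
slot [545.71079906 -26.08976122]
panel x min/max [-88.2 -87.6 -87.1  37.8  39.9]
-90 809 [-85.5 -80.9 -76.2]
-70 876 [-86.1 -81.3 -76.1]
-50 787 [-85.8 -80.9 -76.5]
-30 797 [-90.7 -80.9 -69.6]
-10 442 [-86.1 -80.9 -76.2]
10 227 [-85.5 -80.9 -76.3]
30 212 [-85.7 -80.9 -76.2]
w7 -1 189 x [-96.6 -79.5] y [-96.  -64.9] z 137.8
w2 -1 330 x [-96.5 -79.5] y [-95.3 -64.8] z 137.7
w3 -1 1294 x [-96.5 -79.4] y [-95.9 -65. ] z 137.6
w4 -1 390 x [-96.7 -79.4] y [-95.6 -64.9] z 137.7
w4 1 62 x [80.3 90.1] y [-96.  -90.8] z 137.0
[ 3.33400893e-02 -8.10172228e+01]
```

View pics/w3c.png

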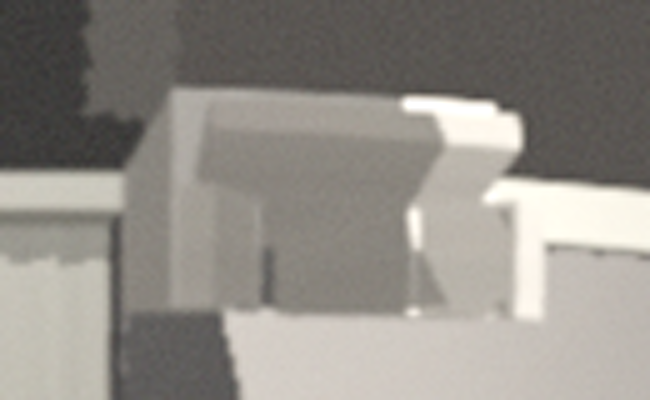

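The panel is aligned over the posts, and the measurements say to shift it +0.6 mm in bay y and +0.3 mm in x. I'll lower it in stages and watch the force.

Call:
play_rows([
  {"linear":[-0.3,0.6,0],"turn":0},
  {"linear":[-0.3,0.6,5],"turn":0},
  {"linear":[-0.3,0.6,9],"turn":0},
  {"linear":[-0.3,0.6,12],"turn":0},
  {"linear":[-0.3,0.6,15],"turn":0},
  {"linear":[-0.3,0.6,18],"turn":0},
  {"linear":[-0.3,0.6,21],"turn":0},
  {"linear":[-0.3,0.6,24],"turn":0},
  {"linear":[-0.3,0.6,27],"turn":0},
  {"linear":[-0.3,0.6,30],"turn":0},
  {"linear":[-0.3,0.6,30],"turn":0},
])

```text
t: 19.38
eef_pos: [546.0, -25.9, 282.2]
tcp_rot: [3.142, -0.0, 2.896]
ft_force: [0.6, -0.2, -2.4]
opening: 0.097
```

Call:
play_rows([
  {"linear":[0,0,4],"turn":0},
  {"linear":[0,0,8],"turn":0},
  {"linear":[0,0,12],"turn":0},
  {"linear":[0,0,16],"turn":0},
  {"linear":[0,0,20],"turn":0},
  {"linear":[0,0,25],"turn":0},
  {"linear":[0,0,30],"turn":0},
  {"linear":[0,0,35],"turn":0},
  {"linear":[0,0,40],"turn":0},
  {"linear":[0,0,40],"turn":0},
])

```text
t: 20.62
eef_pos: [545.9, -25.9, 242.0]
tcp_rot: [3.142, -0.001, 2.896]
ft_force: [-0.2, -0.3, -1.4]
opening: 0.1
```

Run:
```python
from h import *
im,d,p=grab('side','s8'); cv2.imwrite('pics/s8c.png',cv2.resize(im[110:260,160:320,::-1],None,fx=3.9,fy=3.9,interpolation=cv2.INTER_CUBIC))
s=env.state();print(s['eef_pos'],s['ft_force'],s['moment'])
```

```text
[546.03293511 -25.88440509 242.28578317] [ 0.15944467  0.07550524 -1.75069411] [-0.02332565  0.04057494  0.02541224]
```

View pics/s8c.png

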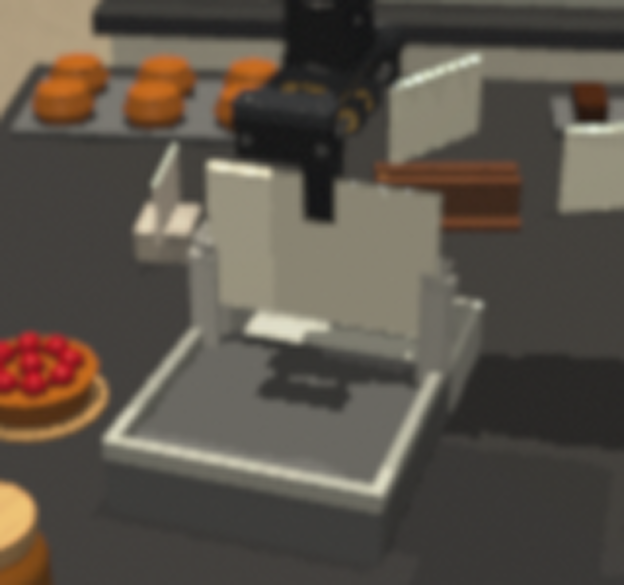

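The panel is in both grooves. I'll continue to the floor.

Call:
play_rows([
  {"linear":[0,0,4],"turn":0},
  {"linear":[0,0,8],"turn":0},
  {"linear":[0,0,12],"turn":0},
  {"linear":[0,0,16],"turn":0},
  {"linear":[0,0,20],"turn":0},
  {"linear":[0,0,24],"turn":0},
  {"linear":[0,0,28],"turn":0},
  {"linear":[0,0,31],"turn":0},
  {"linear":[0,0,33],"turn":0},
  {"linear":[0,0,34],"turn":0},
  {"linear":[0,0,34],"turn":0},
])

```text
t: 22.05
eef_pos: [546.0, -25.9, 208.4]
tcp_rot: [3.141, 0.0, 2.896]
ft_force: [-0.9, 0.1, -1.9]
opening: 0.103
```

Call:
play_rows([
  {"linear":[0,0,0.5],"turn":0},
  {"linear":[0,0,1],"turn":0},
  {"linear":[0,0,1],"turn":0},
])

```text
t: 22.42
eef_pos: [546.0, -25.9, 207.4]
tcp_rot: [3.142, 0.0, 2.896]
ft_force: [-0.5, -1.0, -1.3]
opening: 0.103
```

Call:
play_rows([
  {"linear":[0,0,0.5],"turn":0},
  {"linear":[0,0,0.5],"turn":0},
])

```text
t: 22.68
eef_pos: [546.0, -25.8, 207.4]
tcp_rot: [3.141, 0.0, 2.896]
ft_force: [-2.9, 0.7, 5.2]
opening: 0.102
```

Call:
play_rows([
  {"linear":[0,0,0.5],"turn":0},
  {"linear":[0,0,0.5],"turn":0},
])

```text
t: 22.92
eef_pos: [546.0, -25.8, 207.3]
tcp_rot: [3.141, 0.001, 2.896]
ft_force: [-4.2, 0.3, 11.9]
opening: 0.106
```

Call:
play_rows([
  {"linear":[0,0,0.5],"turn":0},
  {"linear":[0,0,0.5],"turn":0},
])

```text
t: 23.18
eef_pos: [546.0, -25.8, 207.3]
tcp_rot: [3.141, 0.001, 2.896]
ft_force: [-5.9, 1.7, 17.6]
opening: 0.108
```

It makes firm contact at the predicted height. I'll relax the push, release and retreat.

Call:
play_rows([
  {"linear":[0,0,-1],"turn":0},
  {"linear":[0,0,-1],"turn":0},
])

```text
t: 23.42
eef_pos: [546.1, -25.9, 207.3]
tcp_rot: [3.141, 0.0, 2.896]
ft_force: [-1.9, 0.0, 7.5]
opening: 0.104
```

Call:
play_rows([
  {"linear":[0,0,0],"turn":0},
  {"linear":[0,0,0],"turn":0},
  {"linear":[0,0,0],"turn":0},
  {"linear":[0,0,0],"turn":0},
  {"linear":[0,0,0],"turn":0},
  {"linear":[0,0,0],"turn":0},
], hand=80)

```text
t: 24.18
eef_pos: [546.1, -25.9, 206.9]
tcp_rot: [3.141, 0.0, 2.896]
ft_force: [0.2, 0.0, 0.7]
opening: 0.681
```

Call:
play_rows([
  {"linear":[0,0,-10],"turn":0},
  {"linear":[0,0,-30],"turn":0},
  {"linear":[0,0,-70],"turn":0},
  {"linear":[0,0,-110],"turn":0},
  {"linear":[0,0,-120],"turn":0},
  {"linear":[0,0,-120],"turn":0},
])

```text
t: 24.92
eef_pos: [545.9, -25.8, 327.2]
tcp_rot: [3.141, 0.001, 2.896]
ft_force: [0.1, 0.2, -0.3]
opening: 0.838
```

Run:
```python
from h import *
O=(565.2,51.5)
im,d,p=grab('wrist','w9'); C=fcloud(d,p)
s=env.state();print(s['eef_pos'],s['opening'],s['ft_force'])
im,d2,p2=grab('side','s9'); cv2.imwrite('pics/s9c.png',cv2.resize(im[110:330,140:320,::-1],None,fx=2.7,fy=2.7,interpolation=cv2.INTER_CUBIC))
B=tobay(C,O);z=C[...,2]
m=(abs(B[...,0])<120)&(abs(B[...,1]+80)<12)&(z>145)&(z<180)
b=B[m];print(np.percentile(z[m],[5,50,95]),np.percentile(b[:,0],[0,1,99,100]).round(1))
rect('panel',C[m])
for x0 in range(-90,80,20):
    q=b[(b[:,0]>x0)&(b[:,0]<x0+20)]
    if len(q)>30: print(x0,np.percentile(q[:,1],[1,50,99]).round(1))
m=(abs(B[...,0]+90)<20)&(abs(B[...,1]+80)<25)&(z>134)&(z<141);b=B[m];print('post',np.percentile(b,[1,99],axis=0).round(1))
```

```text
[545.71833064 -25.83193717 326.33478567] 0.839295252598227 [-0.41833099  0.22484245 -0.12386063]
[158.97192816 160.14193805 161.24004411] [-87.  -86.   71.4  73. ]
panel 1839 c [539.  -24.3] size [ 10.  159.9] ang 76.07 med [528.6 -21.8 160.1] z95 161.2
-90 [-83.8 -79.5 -75.1]
-70 [-84.7 -79.5 -75.1]
-50 [-84.8 -79.9 -75. ]
-30 [-84.9 -80.4 -75. ]
-10 [-84.1 -79.5 -74.9]
10 [-84.2 -79.5 -75.7]
30 [-84.3 -80.4 -75.6]
50 [-84.4 -80.  -75.5]
post [[-96.5 -95.4]
 [-80.2 -65.4]]
```

View pics/w9.png

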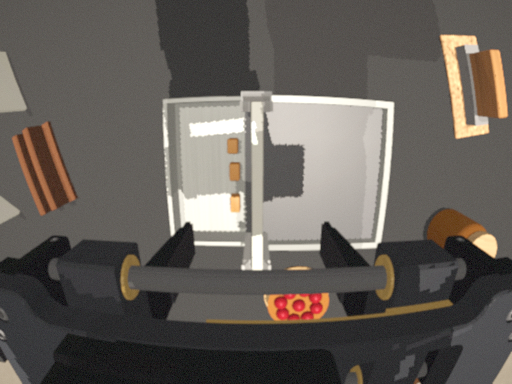

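View pics/s9c.png

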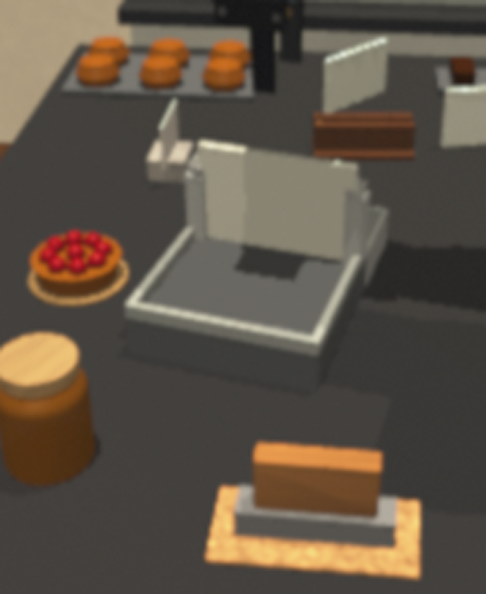

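The panel top is at z = 160.1 mm (45 + 115), so it is fully seated. Its y is about -80 mm and its yaw matches the bay's. The biscuits are in the tray at (233,146), (234,171) and (235,203), and the scraper is on its mat. Handing in.

```bash
python3 -c "
from cell import env
print(env.job_done()); print(env.state()['t'])"
```

```text
the job is handed in; nothing more can be done
None
the job is handed in; nothing more can be done
```

The job is done and handed in, at about 25 s on the robot's clock (limit 72 s). `job_done` gives no verdict, so what follows rests on my own measurements.

- **Biscuits:** I swept all three out with the scraper in one pass. After the sweep they measured at bay y about -110 mm, and x about -36, 0 and +44 mm. Their tops were 25–29 mm above the table, well below the tray rim. The last picture still shows them there.
- **Scraper:** it stands on its mat, within about 1 mm of the mat's centre.
- **Panel:** I lowered it by hand until it met the floor, reaching about 18 N of contact force, then released it. Its top edge measured 160.1 mm, against 160 mm expected when fully seated. It sits at about y -80 mm and within about 0.1° of the bay's angle. Its x was about 0 before lowering; afterwards one end was hidden from the wrist camera.
- **Jar, tart and price stand:** they look unmoved in the final pictures; I did not re-measure them.

**Disagreement:** the side camera read x about 3 mm higher than the top camera. I used the wrist camera for the fine positioning, and the panel slid into the grooves without noticeable force. No check failed.

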